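# Find the loose hold-down bolt and hold its cover open

### The arm

A 7-joint arm with a two-finger parallel gripper is mounted at the origin on the work surface. World frame = base frame: x ahead of the robot, y to its left, z up, the work surface at z = 0. Lengths are in m, angles in rad, forces in N, time in s.
With the tool pointing down it reaches from about 0.425 to 0.825 m from the base axis. Payload 3.6 kg.
Tool frame: the origin (TCP) lies where the fingers leave the gripper's body, on its centre line; the fingertips stand 73 mm ahead of it and the grasp point (between the pads) lies 54 mm ahead of it; x points along the fingers, y is the direction in which the jaws open and shut, and the axes are right-handed (so a half turn about x gives the same grasp; the last joint's range is limited). The gripper opens to 85 mm and grips with 20 to 120 N. Pads are 22 mm wide; open, the fingers measure 114 mm over their backs; the gripper's body (76 mm by 85 mm) begins 54 mm behind the grasp point. The pads swing forward as they close: fully open they stand 13 mm farther back than shut.
Start: joints at [-1.165, 0.615, -0.013, 1.423, 0.008, 1.103, -0.04], TCP at [0.272, 0.59, 0.304] pointing down, gripper open.
Joint ranges: [-3.12, 3.12], [-0.3, 2.06], [-1.34, 1.32], [0.26, 2.42], [-1.36, 4.5], [0.01, 1.98], [-2.84, 2.84]. Speed limits (rad/s): [2.79, 2.79, 3.14, 3.14, 3.14, 3.14, 3.14].

### API

Orientations are given as a unit quaternion [x, y, z, w].
In Python, from station import arm, snapshot, camera_info, ticket gives the robot as it stands. Calls block until the motion is done:
- arm.movep(position, orientation): joint-space move of the TCP to a pose.
- arm.line_to(position, velocity=0.15, ori=None): straight line of the TCP; ori=None keeps the orientation; velocity is the mean speed in m/s.
- arm.move_j(angles): joint-space move.
- arm.move_gripper(opening, effort=None): opening from 0.0 (shut) to 1.0 (fully open); effort is the grip in N (None keeps the last); returns when the fingers have stopped.
- arm.pause(seconds).
- arm.ik(position, orientation): joint angles nearest the present ones, or None.
- snapshot(name): name is "scene" or "side" or "wrist"; returns the picture (400x640x3 uint8, blue, green, red); there is no depth.
- camera_info(name): a dict with "fx", "fy", "cx", "cy" (pixels), "R" (3x3) and "t" (3): a world point X has camera coordinates R X + t; the wrist camera has in their place "T_tool_cam" (4x4, takes a point from camera to tool coordinates, whose origin is the TCP and whose axes are the tool frame's). Camera axes: x right, y down, z forward; pixel columns grow to the right and rows downward; lengths in m; the calibration is good to about 2 mm. A picture is of the moment at which its call begins: read the wrist's pose just before it. camera_info takes no time and is no camera call.
A pose or a line that the arm cannot do raises arm.MotionError and nothing moves.
- ticket.finish_job(): hands the job in, once; it reports no verdict.
Readings, each from a call of its own:
- arm.read_time(): time.
- arm.read_joint_positions(): joint angles.
- arm.read_dq(): joint speeds.
- arm.read_effort(): joint torques, N m.
- arm.read_tool_pos(): TCP position.
- arm.read_eef_rot(): TCP orientation.
- arm.read_ft_force(): force on the tool from outside, world axes, zero at the start.
- arm.read_wrist_torque(): the same for the moment, N m.
- arm.read_opening(): opening from 0.0 (shut) to 1.0 (fully open).
Only numpy, scipy, OpenCV 4.12 (cv2) and the standard library are available. Lean on these libraries where they do the work, as an engineer would, in place of code of your own. Each camera call takes 0.05 s, during which the arm holds its last target. There are 200 camera calls.

### The job

The split lagging ring stands over the middle hold-down bolt of the roller fixture: lift it off, drape it over the clamped roller between the two clamp blocks, and let go of it. Then tap all three bolt heads with the fingertips, one after the other from the robot's left to its right, to find the loose one, which sinks when pressed. Lift the loose bolt's hinged cover (it has a crossbar for this) at least 45 degrees open and finish while still holding it open, with the ring still hanging on the roller, the other two covers left shut and the other things on the bench left where they are.

Things in the scene. Friction and masses are not known exactly. Their poses are not given: they have to be found in the camera images.
- fixture: Cam lock fixture, fixed: grey base plate 280 x 440 x 10 mm. Origin at the centre of its underside, z up; +y (robot's left) runs along the bolt row and the roller; bolts on the -x half (robot's side), roller on the +x half. Two dark clamp blocks, 36 mm wide along y, 137 mm high, hold the roller at y = +185 and -185 mm.
- roller: Zinc roller, bare metal tube 50 mm in diameter, 520 mm long, fixed. Origin at the middle of its axis, 100 mm above the bench; its y axis runs along the tube, z up. Between the clamp blocks 330 mm of it are free.
- ring: Orange split lagging ring, loose, 85-170 g: upside-down U, 40 mm long along its x (arch axis), 82 mm wide outside along y, legs 64 mm apart inside, 62 mm from feet to inside of crown, 71 mm to outside; 22 x 22 mm pull lug on top from 71 to 107 mm. Origin between the feet undersides, z up. Starts on the fixture plate, its x near the fixture's x. On the roller its origin is 37 mm under the axis.
- punch: Brass drift punch, 85 mm long, 20 mm thick, lying loose on the fixture's plate between bolts and roller. Leave alone.
- bearing: Steel bearing ring, 42 mm across, 14 mm high, loose on the fixture's plate between bolts and roller. Leave alone.
- mallet_head: Red rubber mallet head without its handle, 85 x 60 x 60 mm, on the bench. Leave alone.
- pliers_case: Chrome circlip pliers case, 90 x 190 x 30 mm, on the bench. Leave alone.
- grease_tin: Grey tin, 72 mm across, 75 mm high, on the bench. Leave alone.
- spare_sleeve: Black rubber sleeve, 90 mm across, 40 mm high, on the bench. Leave alone.
- spanner: Steel spanner lying on the bench. Leave alone.
- station_a: One of three like bolt stations in a row 110 mm apart (which letter is left, middle or right changes): fixed grey block 80 x 46 x 24 mm on the fixture's plate. Origin on the bolt's axis at the block's underside, 10 mm above the bench, axes as the fixture's.
- bolt_a: Steel hex bolt head of this station, 25 mm across, 12 mm proud of the cover through its window. Origin at the centre of its top face, 50 mm above the bench at rest. A tight bolt gives less than 1 mm; the one loose bolt of the three sinks 6 mm against a light spring (about 1 N to start, 3 N at the bottom, then a hard stop) and springs back.
- cover_a (a joint): Opening angle of this station's sprung hinged cover, rad. 0 shut (lying level on the block), stop at 1.2. The hinge line runs along the fixture's y, 38 mm from the bolt's axis towards the fixture's +x and 36 mm above the bench; the crossbar end rises towards +x as it opens; spring and weight shut it when let go (about 1 N at the crossbar).
- grip_a (a point): Crossbar of this cover: steel round bar 12 mm thick, 30 mm long along the fixture's y, on the end of a 12 mm wide tongue 33 mm long. Origin at its centre, 100 mm from the hinge line; shut, 36 mm above the bench and 62 mm from the bolt axis on the robot's side. Can be pinched by its ends from above; it then turns between the fingers as the cover rises.
- station_b: One of three like bolt stations in a row 110 mm apart (which letter is left, middle or right changes): fixed grey block 80 x 46 x 24 mm on the fixture's plate. Origin on the bolt's axis at the block's underside, 10 mm above the bench, axes as the fixture's.
- bolt_b: Steel hex bolt head of this station, 25 mm across, 12 mm proud of the cover through its window. Origin at the centre of its top face, 50 mm above the bench at rest. A tight bolt gives less than 1 mm; the one loose bolt of the three sinks 6 mm against a light spring (about 1 N to start, 3 N at the bottom, then a hard stop) and springs back.
- cover_b (a joint): Opening angle of this station's sprung hinged cover, rad. 0 shut (lying level on the block), stop at 1.2. The hinge line runs along the fixture's y, 38 mm from the bolt's axis towards the fixture's +x and 36 mm above the bench; the crossbar end rises towards +x as it opens; spring and weight shut it when let go (about 1 N at the crossbar).
- grip_b (a point): Crossbar of this cover: steel round bar 12 mm thick, 30 mm long along the fixture's y, on the end of a 12 mm wide tongue 33 mm long. Origin at its centre, 100 mm from the hinge line; shut, 36 mm above the bench and 62 mm from the bolt axis on the robot's side. Can be pinched by its ends from above; it then turns between the fingers as the cover rises.
- station_c: One of three like bolt stations in a row 110 mm apart (which letter is left, middle or right changes): fixed grey block 80 x 46 x 24 mm on the fixture's plate. Origin on the bolt's axis at the block's underside, 10 mm above the bench, axes as the fixture's.
- bolt_c: Steel hex bolt head of this station, 25 mm across, 12 mm proud of the cover through its window. Origin at the centre of its top face, 50 mm above the bench at rest. A tight bolt gives less than 1 mm; the one loose bolt of the three sinks 6 mm against a light spring (about 1 N to start, 3 N at the bottom, then a hard stop) and springs back.
- cover_c (a joint): Opening angle of this station's sprung hinged cover, rad. 0 shut (lying level on the block), stop at 1.2. The hinge line runs along the fixture's y, 38 mm from the bolt's axis towards the fixture's +x and 36 mm above the bench; the crossbar end rises towards +x as it opens; spring and weight shut it when let go (about 1 N at the crossbar).
- grip_c (a point): Crossbar of this cover: steel round bar 12 mm thick, 30 mm long along the fixture's y, on the end of a 12 mm wide tongue 33 mm long. Origin at its centre, 100 mm from the hinge line; shut, 36 mm above the bench and 62 mm from the bolt axis on the robot's side. Can be pinched by its ends from above; it then turns between the fingers as the cover rises.
Things that resemble listed ones, but are neither listed nor needed, are in the scene too. There is more than one size of the ring; the one meant has the size given above.

How it is judged:
By the outcome, as a careful person would: the job done as asked, in the order asked, and still so for the second after the job is handed in, while the arm keeps its last pose, push and grip.
It also fails if it takes over 64 s, if anything falls off the work surface, if the arm or the gripper's body presses on something with over 40 N, if the wrist force passes 120 N, or if a joint passes its speed limit or range.

## Working session

There is one attempt and no reset: what is moved stays moved. The work goes in short steps, each a Python script; the robot and the scene stay as the last script left them, time stands still between calls to the robot, and variables do not carry over. Pictures are saved under pics/ and viewed, about 8 in all and at most 12, crops included, and the job is handed in when it is done.

```bash
ls; mkdir -p pics
python3 - <<'E'
from station import arm,snapshot,camera_info
import cv2
for n in ("scene","side","wrist"):
    im=snapshot(n); cv2.imwrite(f"pics/{n}0.png",im)
    print(n,camera_info(n))
print(arm.read_time(),arm.read_tool_pos(),arm.read_eef_rot(),arm.read_ft_force())
E
```

```text
pics
scene {'fx': 393.90045269273287, 'fy': 393.90045269273287, 'cx': 316.31089021779434, 'cy': 202.26355416351518, 'R': array([[ 0.24793424,  0.96874817, -0.0074566 ],
       [ 0.80602182, -0.21054511, -0.5531723 ],
       [-0.5374546 ,  0.13114017, -0.8330335 ]]), 't': array([-0.12298212, -0.32803124,  1.59668314])}
side {'fx': 454.55252072099233, 'fy': 454.55252072099233, 'cx': 322.90348185681535, 'cy': 197.81350828728816, 'R': array([[ 0.98411363, -0.17731551, -0.00892001],
       [-0.12342933, -0.64719828, -0.75226298],
       [ 0.12761488,  0.74141324, -0.65880259]]), 't': array([-0.48447052,  0.11600058,  1.30092587])}
wrist {'fx': 359.56117557471293, 'fy': 359.56117557471293, 'cx': 324.2709795144965, 'cy': 202.57076468395266, 'T_tool_cam': array([[ 3.49505708e-04, -2.90881378e-01,  9.56759062e-01,
        -7.23544022e-02],
       [ 9.99999922e-01, -7.22380151e-05, -3.87264035e-04,
         4.85069285e-04],
       [ 1.81762271e-04,  9.56759123e-01,  2.90881330e-01,
        -7.27202614e-02],
       [ 0.00000000e+00,  0.00000000e+00,  0.00000000e+00,
         1.00000000e+00]])}
0.15 [0.27182406 0.58992035 0.30301273] [ 0.15075542  0.69084061 -0.15216214  0.6905496 ] [0.24775481 0.17240074 0.3703004 ]
```

View pics/scene0.png

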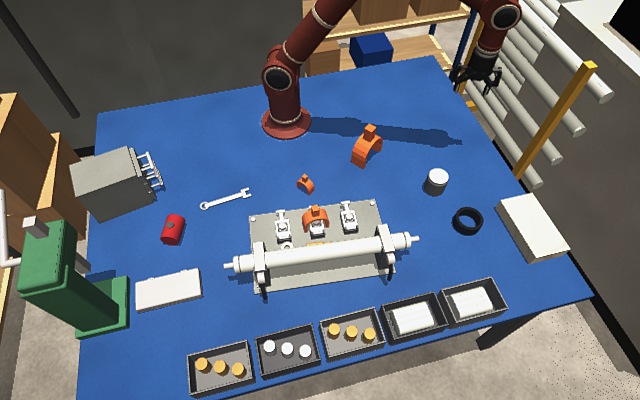

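View pics/side0.png

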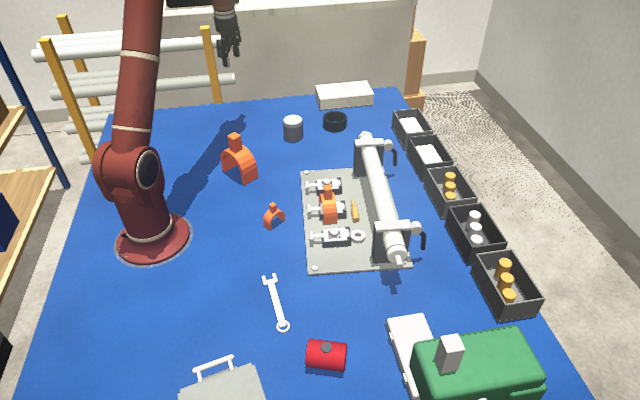

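Ring candidates in the scene view: large orange one (367,147) on the bench, small one (306,183) on the bench, and the mid-size one (316,218) standing over the middle bolt. I choose the last. Side view: plate corners are about (303,171), (370,167), (409,266) and (309,273).

```bash
cat > h.py <<'E'
from station import arm,snapshot,camera_info,ticket
import numpy as np, cv2
from scipy.spatial.transform import Rotation as Ro
def cam(n):
    c=camera_info(n); K=np.array([[c['fx'],0,c['cx']],[0,c['fy'],c['cy']],[0,0,1]])
    if n!='wrist': return K,c['R'],c['t']
    T=np.eye(4);T[:3,:3]=Ro.from_quat(arm.read_eef_rot()).as_matrix();T[:3,3]=arm.read_tool_pos()
    M=np.linalg.inv(T@c['T_tool_cam']); return K,M[:3,:3],M[:3,3]
def ray(c,uv,z):
    K,R,t=c; d=R.T@np.linalg.inv(K)@np.array([*uv,1.]); o=-R.T@t
    return o+d*(z-o[2])/d[2]
def proj(c,X):
    K,R,t=c; p=K@(R@np.asarray(X)+t); return p[:2]/p[2]
def down(a): # tool pointing down, jaw axis (tool y) at world angle a
    y=np.array([np.cos(a),np.sin(a),0]);x=np.array([0,0,-1.])
    return Ro.from_matrix(np.c_[x,y,np.cross(x,y)]).as_quat()
def orange(im):
    h=cv2.cvtColor(im,cv2.COLOR_BGR2HSV); return cv2.inRange(h,(4,150,90),(14,255,255))
E
python3 - <<'E'
from h import *
c=cam('side');s=cam('scene')
for uv in ((303,171),(370,167),(409,266),(309,273)): print(ray(c,uv,.01).round(3))
print('lug',ray(c,(327,184),.117).round(3),ray(s,(316,208),.117).round(3))
print(Ro.from_quat(arm.read_eef_rot()).as_matrix().round(2))
q0=arm.read_joint_positions()
for a in (0,1.57,3.14,-1.57):
  for p in ((.55,-.02,.33),(.5,-.02,.33),(.45,-.02,.3),(.56,0,.2)): 
    q=arm.ik(p,down(a)); print(a,p,None if q is None else np.round(q,2))
E
```

```text
[0.464 0.217 0.01 ]
[0.689 0.196 0.01 ]
[ 0.68  -0.241  0.01 ]
[ 0.417 -0.215  0.01 ]
lug [0.507 0.007 0.117] [ 0.509 -0.003  0.117]
[[-0.    0.42  0.91]
 [-0.    0.91 -0.42]
 [-1.   -0.    0.  ]]
0 (0.55, -0.02, 0.33) [-0.29  0.46  0.43  1.69 -0.21  1.04  0.21]
0 (0.5, -0.02, 0.33) [-0.31  0.38  0.43  1.82 -0.19  0.99  0.2 ]
0 (0.45, -0.02, 0.3) [-0.33  0.33  0.43  1.99 -0.18  0.86  0.2 ]
0 (0.56, 0, 0.2) [-0.25  0.62  0.33  1.82 -0.28  0.75  0.23]
1.57 (0.55, -0.02, 0.33) [-0.07  0.43  0.1   1.68 -0.05  1.03  1.61]
1.57 (0.5, -0.02, 0.33) [-0.1   0.36  0.13  1.81 -0.05  0.98  1.62]
1.57 (0.45, -0.02, 0.3) [-0.1   0.32  0.12  1.98 -0.05  0.85  1.62]
1.57 (0.56, 0, 0.2) [-0.    0.6  -0.06  1.81  0.05  0.74  1.48]
3.14 (0.55, -0.02, 0.33) [-0.66  0.66  1.14  1.7  -0.64  1.21 -2.5 ]
3.14 (0.5, -0.02, 0.33) [-0.71  0.57  1.14  1.83 -0.57  1.12 -2.52]
3.14 (0.45, -0.02, 0.3) [-0.76  0.52  1.14  2.   -0.57  0.99 -2.48]
3.14 (0.56, 0, 0.2) [ 0.26  0.64 -0.47  1.8   0.39  0.8   2.73]
-1.57 (0.55, -0.02, 0.33) [-0.48  0.52  0.76  1.69 -0.4   1.09 -1.17]
-1.57 (0.5, -0.02, 0.33) [-0.55  0.44  0.8   1.82 -0.37  1.03 -1.17]
-1.57 (0.45, -0.02, 0.3) [-0.59  0.4   0.83  1.99 -0.38  0.9  -1.14]
-1.57 (0.56, 0, 0.2) [-0.45  0.69  0.66  1.82 -0.56  0.83 -1.07]
```

Run:
```python
from h import *
arm.movep((.5,-.01,.36),down(1.5)); 
c=cam('wrist'); im=snapshot('wrist'); cv2.imwrite('pics/w1.png',im); np.save('w1.npy',np.hstack([c[0],c[1],c[2][:,None]]))
print(arm.read_time(),arm.read_tool_pos())
```

```text
2.5 [ 0.50019341 -0.00891706  0.35986128]
```

View pics/w1.png

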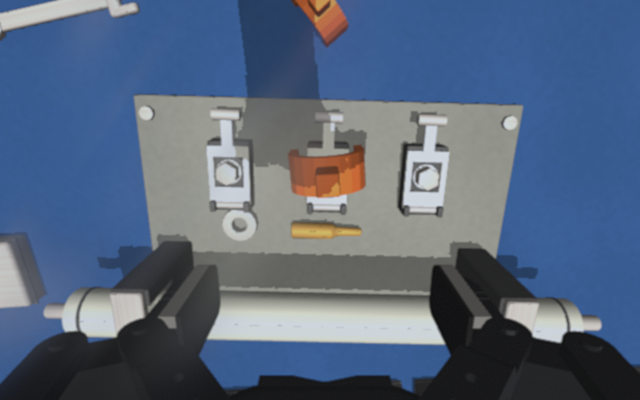

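Wrist view: bolts lie at (229,172) and (427,178), crossbars at (226,114) and (433,119), the ring over the middle bolt near (328,178). The bearing (240,224) and punch (325,230) are clear of it, and the near plate corners are at (136,96) and (522,104).

Run:
```python
from h import *
A=np.load('w1.npy');c=(A[:,:3],A[:,3:6],A[:,6])
for n,uv,z in (('boltR',(229,172),.05),('boltL',(427,178),.05),('barR',(226,114),.042),('barM',(329,117),.042),('barL',(433,119),.042),('cornR',(136,96),.01),('cornL',(522,104),.01),('discR',(146,113),.012),('discL',(510,122),.012)): print(n,ray(c,uv,z).round(4))
im=cv2.imread('pics/w1.png')
K,R,t=c;o=-R.T@t
for nm,x0 in(('up',(250,290)),('lo',(250,345))):pass
g=cv2.cvtColor(im,cv2.COLOR_BGR2GRAY)
for u in (240,280,320,360,400): print(u,[int(v) for v in np.argsort(-np.abs(np.diff(g[260:370,u].astype(int))))[:4]+260])
cr=cv2.resize(im[130:215,275:380],None,fx=7,fy=7,interpolation=cv2.INTER_CUBIC); cv2.imwrite('pics/c1.png',cr)
# same lug in scene/side
for n,r in (('scene',(180,240,270,360)),('side',(170,235,300,360))):
    im2=cv2.imread(f'pics/{n}0.png'); m=orange(im2)[r[0]:r[1],r[2]:r[3]]
    ys,xs=np.nonzero(m); print(n,xs.min()+r[2],xs.max()+r[2],ys.min()+r[0],ys.max()+r[0])
```

```text
boltR [ 0.5019 -0.1125  0.05  ]
boltL [0.5234 0.1016 0.05  ]
barR [ 0.4414 -0.1088  0.042 ]
barM [ 0.4519 -0.0006  0.042 ]
barL [0.4616 0.1092 0.042 ]
cornR [ 0.4159 -0.2156  0.01  ]
cornL [0.4547 0.2188 0.01  ]
discR [ 0.4351 -0.2073  0.012 ]
discL [0.4737 0.2058 0.012 ]
240 [339, 340, 290, 338]
280 [340, 341, 291, 287]
320 [341, 342, 292, 288]
360 [342, 341, 293, 289]
400 [343, 342, 294, 293]
scene 297 328 180 231
side 320 336 189 222
```

View pics/c1.png

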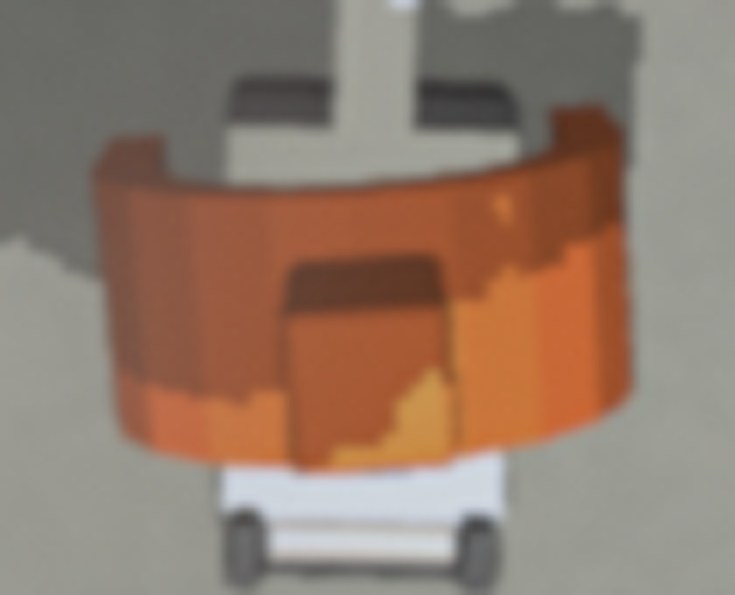

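Run:
```python
from h import *
A=np.load('w1.npy');c=(A[:,:3],A[:,3:6],A[:,6])
P=[ray(c,(275+a/7,130+b/7),.117) for a,b in ((295,466),(455,455),(447,305),(285,313))]
P=np.array(P);print(P.round(4),P.mean(0).round(4),[np.linalg.norm(P[i]-P[i-1]).round(4) for i in range(4)])
d=P[1]+P[2]-P[0]-P[3];e=P[0]+P[1]-P[2]-P[3];print('yaw',np.degrees(np.arctan2(-d[0],d[1])),np.degrees(np.arctan2(e[1],e[0])))
print('width',ray(c,(275+95/7,130+180/7),.055),ray(c,(275+628/7,130+230/7),.055))
# roller from tangent planes, in fixture frame direction
yaw=-.092;Y=np.array([-np.sin(yaw),np.cos(yaw),0]);X=np.array([np.cos(yaw),np.sin(yaw),0])
K,R,t=c;o=-R.T@t
def ang(u,v):
    d=R.T@np.linalg.inv(K)@np.array([u,v,1.]);return np.arctan2(d@X,-d[2])
for u,lo in((280,341),(320,342),(360,342.5)):
  for up in (288,292):
    # tangent angles: mean = direction of axis
    a,b=ang(u,lo),ang(u,up-0); m=(a+b)/2; D=.025/np.sin((a-b)/2); H=D*np.cos(m)
    print(u,up,'height',o[2]-H,'xfix of axis rel cam (z=.1)',np.tan(m)*(o[2]-.1)+o@X)
print(np.array([.5127,-.0055,0])@X, np.array([.5127,-.0055,0])@Y)
```

```text
[[ 0.5171 -0.0166  0.117 ]
 [ 0.5171  0.0043  0.117 ]
 [ 0.4971  0.0044  0.117 ]
 [ 0.4967 -0.0164  0.117 ]] [ 0.507  -0.0061  0.117 ] [np.float64(0.0204), np.float64(0.0209), np.float64(0.0199), np.float64(0.0207)]
yaw -0.46740013192268104 -0.4911931672650285
width [ 0.48791556 -0.04582144  0.055     ] [0.50107395 0.03402494 0.055     ]
280 288 height 0.12334587236096745 xfix of axis rel cam (z=.1) 0.6523092700708545
280 292 height 0.09835418372636401 xfix of axis rel cam (z=.1) 0.654865519418425
320 288 height 0.1292455473954428 xfix of axis rel cam (z=.1) 0.651920775745021
320 292 height 0.1052293830504637 xfix of axis rel cam (z=.1) 0.6544788098834123
360 288 height 0.13220731090709087 xfix of axis rel cam (z=.1) 0.6512384002924474
360 292 height 0.10866673771520563 xfix of axis rel cam (z=.1) 0.6537960916942053
0.5110370700674356 0.0416251488512765
```

Run:
```python
from h import *
o=down(-.008)
arm.movep((.507,-.006,.25),o); arm.line_to((.507,-.006,.159),.1)
print(arm.read_tool_pos(),arm.read_ft_force())
arm.move_gripper(0.0,40); print('open',arm.read_opening(),arm.read_ft_force())
arm.line_to((.507,-.006,.19),.08); print(arm.read_opening(),arm.read_ft_force())
arm.line_to((.507,-.006,.325),.15)
arm.movep((.6556,-.0184,.325),down(1.479))
print(arm.read_time(),arm.read_opening(),arm.read_tool_pos(),arm.read_ft_force())
a=snapshot('side');b=snapshot('scene')
m=np.hstack([cv2.resize(a[60:280,280:440],None,fx=2.5,fy=2.5),cv2.resize(b[110:330,230:390],None,fx=2.5,fy=2.5)])
cv2.imwrite('pics/h1.png',m);print(m.shape)
for n,im in(('side',a),('scene',b)):
    cc=cam(n); print(n,[proj(cc,X).round(0) for X in ((.6556,-.0184,.125),(.6556,-.0184,.176),(.6556,-.0184,.283))])
```

```text
[ 0.50742006 -0.00611831  0.1595245 ] [ 0.22169541 -0.70863295  0.06839167]
open 0.2516673586111272 [-1.04631361 -0.49541671  1.38126999]
0.24512076291457482 [ 0.46185714 -0.10718229 -2.09710037]
8.1 0.2530293027829145 [ 0.6551246  -0.01827672  0.32422241] [ 0.29633196 -0.09643887 -0.77477864]
(550, 800, 3)
side [array([380., 181.]), array([382., 167.]), array([385., 134.])]
scene [array([324., 249.]), array([324., 241.]), array([324., 221.])]
```

View pics/h1.png

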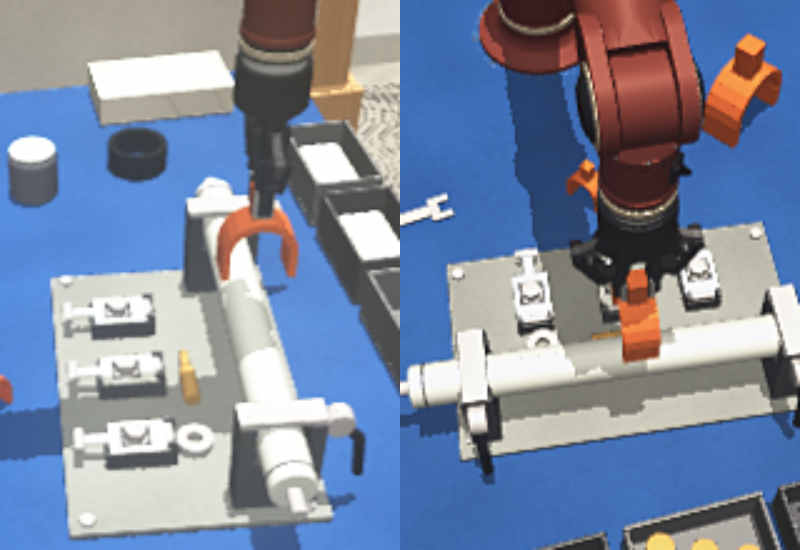

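Run:
```python
from h import *
x,y=.6556,-.0184
for z in (.28,.26,.245,.23,.22,.215,.212):
    arm.line_to((x,y,z),.06); f=arm.read_ft_force(); print(z,f.round(2) if hasattr(f,'round') else f)
    if f[2]>4: break
print(arm.read_time(),arm.read_tool_pos(),arm.read_opening())
a=snapshot('side');b=snapshot('scene')
m=np.hstack([cv2.resize(a[90:250,300:440],None,fx=2.8,fy=2.8),cv2.resize(b[170:330,250:390],None,fx=2.8,fy=2.8)])
cv2.imwrite('pics/p1.png',m)
```

```text
0.28 [ 0.26 -0.78 -0.86]
0.26 [-0.77  0.49 -1.52]
0.245 [ 0.2   0.26 -1.43]
0.23 [ 0.91 -0.26 -1.83]
0.22 [-0.3   0.16 -1.36]
0.215 [-0.06 -0.43 -2.06]
0.212 [-1.66  0.13  5.2 ]
11.2 [ 0.65592425 -0.0185477   0.213274  ] 0.2505985000512879
```

View pics/p1.png

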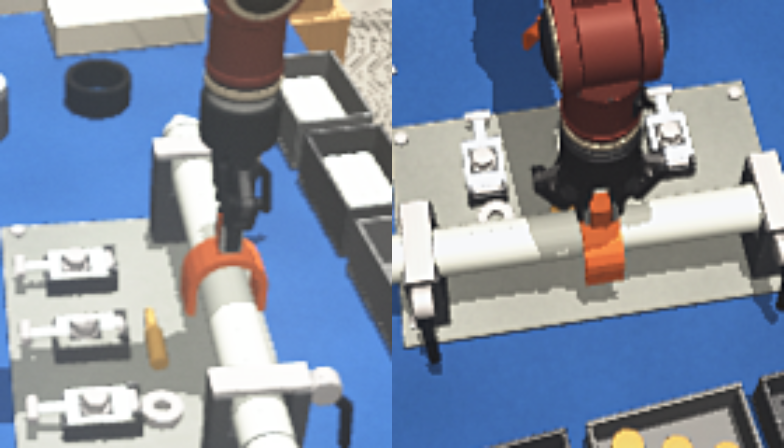

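The ring has seated, with the crown touching at TCP z 0.213 as expected. I'll release it, then tap left to right.

```bash
cat > tap.py <<'E'
from h import *
o=down(1.479)
C=np.array([.5127,-.0055]);Y=np.array([.0919,.9958])
def tap(s):
    p=C+s*.110*Y
    arm.movep((*p,.16),o); arm.line_to((*p,.130),.08); arm.pause(.15)
    b=np.mean([arm.read_ft_force()[2] for _ in range(3)]); log=[]
    for z in np.arange(.126,.1145,-.001):
        arm.line_to((*p,z),.03)
        f=np.mean([arm.read_ft_force()[2] for _ in range(2)])-b
        log.append((round(float(arm.read_tool_pos()[2]),4),round(float(f),1)))
        if f>8: break
    print(s,arm.read_time(),log); arm.line_to((*p,.16),.15)
E
python3 - <<'E'
from tap import *
arm.move_gripper(0.6); print(arm.read_opening(),arm.read_ft_force())
arm.line_to((.6556,-.0184,.30),.12)
arm.movep((.51,.05,.25),o); arm.move_gripper(0.0,40)
a=snapshot('side'); cv2.imwrite('pics/r1.png',a)
tap(1)
E
```

```text
0.6036199220903257 [-1.04351255 -0.16598842 -0.37998089]
1 18.075 [(0.1258, -0.8), (0.1249, -0.6), (0.124, -1.0), (0.1229, 0.2), (0.1221, 0.5), (0.1211, 0.6), (0.12, 1.5), (0.119, 2.0), (0.118, 2.2), (0.117, 3.1), (0.1167, 7.6), (0.1166, 13.7)]
```

Run:
```python
from tap import *
tap(0); tap(-1)
p=C+.110*Y
arm.movep((p[0]-.06,p[1]+.005,.30),o); arm.move_gripper(1.0)
c=cam('wrist'); im=snapshot('wrist'); np.save('w2.npy',np.hstack([c[0],c[1],c[2][:,None]]))
a=cv2.imread('pics/r1.png'); 
m=np.hstack([im,cv2.resize(a[120:253,320:400],None,fx=3,fy=3)[:400]]) if 0 else im
cv2.imwrite('pics/w2.png',im); print(arm.read_time())
b=snapshot('side'); m=np.vstack([im[:, :], cv2.resize(b[120:240,300:440],(230,197))[:, :].repeat(1,0) if 0 else np.zeros((0,640,3),np.uint8)])
r=cv2.resize(b[120:253,330:383],(160,400)); cv2.imwrite('pics/w2b.png',np.hstack([im,r]))
```

```text
0 21.5 [(0.1259, 0.8), (0.125, 0.7), (0.1239, 0.8), (0.1229, 0.4), (0.1221, 1.8), (0.1218, 7.9), (0.1217, 13.4)]
-1 24.6417 [(0.1259, -0.6), (0.125, 0.4), (0.1239, 0.5), (0.1229, 0.4), (0.1221, 0.9), (0.1218, 8.1)]
26.925
```

View pics/w2b.png

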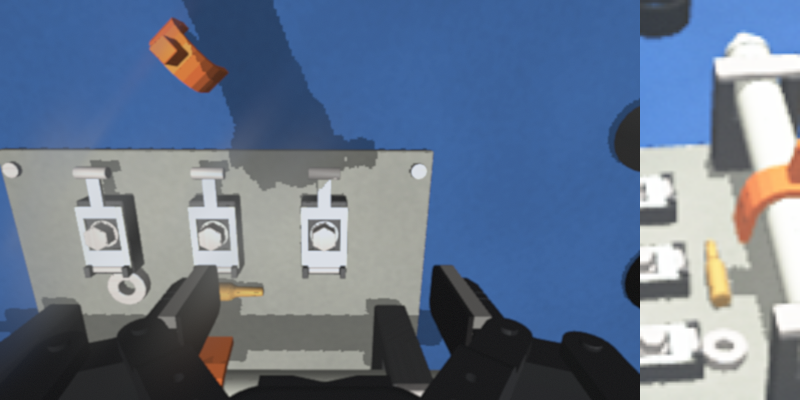

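The left bolt is the loose one: it sank about 6 mm at 1–3 N, and the other two went hard within 1 mm. Its crossbar is at (324,173) in this view, and the ring hangs on the roller.

Run:
```python
from tap import *
A=np.load('w2.npy');c=(A[:,:3],A[:,3:6],A[:,6])
bar=ray(c,(324,172.5),.040);bo=ray(c,(324,236),.05);print('bar',bar.round(4),'bolt',bo.round(4))
X=np.array([.9958,-.0919])
P=C+.110*Y; pred=P-.062*X; g=(pred+bar[:2])/2; print(pred,g)
assert np.linalg.norm(pred-bar[:2])<.008
H=g+.1*X
pose=lambda th:(*(H-.1*np.cos(th)*X),.036+.1*np.sin(th)+.055)
print([arm.ik(pose(t),o) is not None for t in (0,.5,1.05)])
arm.movep((*g,.17),o); arm.line_to(pose(0),.08); print(arm.read_ft_force())
arm.move_gripper(0.0,50); print(arm.read_opening(),arm.read_ft_force(),arm.read_tool_pos())
np.save('H.npy',H)
for t in np.arange(.0875,.36,.0875): arm.line_to(pose(t),.06); print(round(t,2),arm.read_ft_force().round(1),round(arm.read_opening(),3))
print(arm.read_time())
s=snapshot('side');b=snapshot('scene')
cv2.imwrite('pics/o1.png',np.hstack([cv2.resize(s[120:260,290:430],None,fx=2.8,fy=2.8),cv2.resize(b[170:310,250:390],None,fx=2.8,fy=2.8)]))
```

```text
bar [0.4615 0.1088 0.04  ] bolt [0.5215 0.1032 0.05  ]
[0.4610694 0.1097358] [0.46129546 0.10925349]
[True, True, True]
[ 0.41454409 -0.03758326 -0.59965045]
0.3331946649876975 [-0.8528837  -0.21038489 -0.02248271] [0.46130168 0.10899061 0.09108989]
0.09 [ 1.3 -0.9 -3.1] 0.332
0.18 [ 0.7 -2.9 -3.8] 0.337
0.26 [ 1.1 -2.  -4.6] 0.338
0.35 [ 0.  -2.7 -5.6] 0.334
30.4083
```

View pics/o1.png

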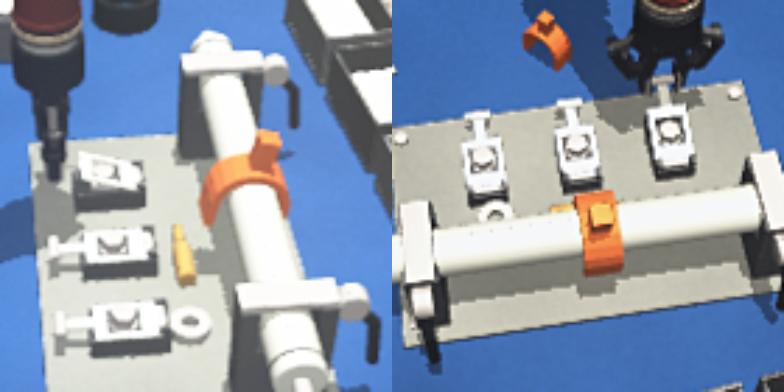

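The cover is rising with the bar held, and the ring hangs free. I'll continue the arc to about 60°.

Run:
```python
from tap import *
X=np.array([.9958,-.0919]);H=np.load('H.npy')
pose=lambda th:(*(H-.1*np.cos(th)*X),.036+.1*np.sin(th)+.055)
for t in np.arange(.4375,1.06,.0875): arm.line_to(pose(t),.07); print(round(t,2),arm.read_ft_force().round(1),round(arm.read_opening(),3))
arm.pause(.5); print(arm.read_time(),arm.read_tool_pos(),arm.read_ft_force(),arm.read_opening())
s=snapshot('side');b=snapshot('scene')
cv2.imwrite('pics/o2.png',np.hstack([cv2.resize(s[120:260,290:430],None,fx=2.8,fy=2.8),cv2.resize(b[170:310,250:390],None,fx=2.8,fy=2.8)]))
```

```text
0.44 [ 0.2 -2.7 -5.6] 0.33
0.52 [ 0.1 -3.  -5.5] 0.333
0.61 [ 0.3 -3.6 -5.3] 0.333
0.7 [-1.9 -3.9 -4.3] 0.334
0.79 [-3.4 -3.1 -3.2] 0.333
0.88 [-3.1 -3.8 -3.6] 0.331
0.96 [-3.3 -4.3 -3. ] 0.328
1.05 [-4.1 -5.  -0.8] 0.335
33.2083 [0.51095471 0.1043781  0.17794442] [-2.95592907 -3.65523196 -1.18460618] 0.33185316206542503
```

View pics/o2.png

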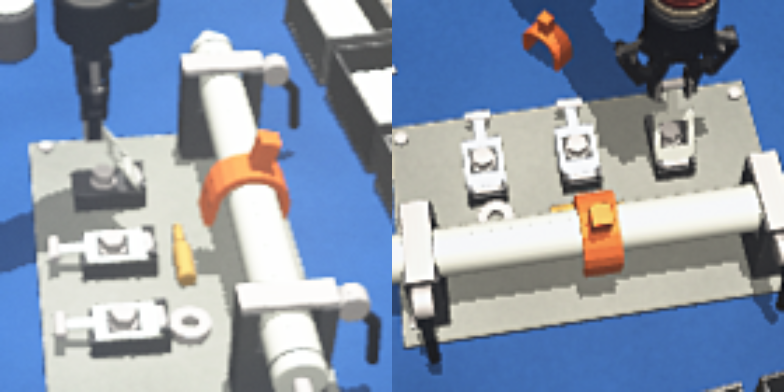

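The left cover stands open at about 60° with its bar in the fingers. The ring hangs on the roller and the other two covers are shut, so I'm handing in.

```bash
python3 -c "
from station import ticket
print(ticket.finish_job())"
```

```text
the job is handed in; nothing more can be done
None
```

The job is handed in. The ring hangs on the roller, the loose bolt is the left one, and its cover was held open at about 60° when I finished.

- **Ring:** I lifted the mid-size orange ring off the middle bolt, turned it 90° and lowered it onto the roller between the clamp blocks. The crown touched at the expected height. The later pictures show it hanging free.
- **Taps:** I tapped left, then middle, then right. The left bolt sank about 6 mm at roughly 1–3 N and then stopped hard. The middle and right bolts went hard within about 1 mm.
- **Cover:** I pinched the left crossbar by its ends and raised it along its arc to 1.05 rad, about 60°. That angle comes from the arm's commanded path and agrees with the last picture.

At the last check the clock stood at 33 s and the gripper opening was steady at 0.33, on the bar. The last picture showed the other two covers shut, and the punch and bearing where they were. The bench items away from the fixture were mostly outside my final crops, but the arm never worked near them. The wrist showed 3–4 N of side force while holding the cover. No check failed.

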